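# Build up a spindle's bearing stack

### The arm

A 6-joint arm with a two-finger parallel gripper is mounted at the origin on a cart in front of the work surface, level with it; the furniture and walls round the work are solid. World frame = base frame: x ahead of the robot, y to its left, z up, the work surface at z = 0. Lengths are in mm, angles in rad, forces in N, time in s.
With the tool pointing down it reaches from about 350 to 775 mm from the base axis. Payload 7.3 kg.
Tool frame: the origin (TCP) lies midway between the tips of the shut fingers; the grasp point (between the pads) lies 19 mm behind it; z points along the fingers, y is the line along which they close (so a half turn about z gives the same grasp; the last joint's range is limited). The gripper opens to 92 mm and grips with 3 to 60 N. Pads are 19 mm wide; open, the fingers measure 130 mm over their backs; the gripper's body (75 mm by 190 mm) begins 47 mm behind the grasp point.
Start: joints at [-1.491, 0.342, 1.524, -0, 1.275, -0.146], TCP at [117.562, -511.688, 226.741] pointing down, gripper open.
Joint ranges: [-2.53, 2.53], [-0.77, 2.02], [0.04, 2.7], [-1, 4.14], [0.28, 2.66], [-3.11, 3.11]. Speed limits (rad/s): [2.57, 2.57, 3.14, 3.14, 3.14, 3.14].

### API

Orientations are given as [roll, pitch, yaw] about the fixed x, y, z axes, in that order (R = Rz(yaw) Ry(pitch) Rx(roll)).
In Python, from plant import bot gives the robot as it stands.
- The arm moves only by the tool jog_arm, never from a script. Its arguments are lists of equal length, an entry for each row: "dp": the shift along the tool's x, y, z in m, a list of three; "twist": the turn about the tool's z in degrees. A call has 1 to 10 rows; each row shifts and turns the commanded pose from where the row before left it, along the tool's axes as they then stand; what a row does not reach is not made up. A row lasts 1/8 s, in which the tool goes at most 62.5 mm and 10.7 degrees, less where a joint would pass 70% of its speed; a pose out of reach is approached as far as the arm can. A call is refused whole if a number of a shift passes 0.0625 or a number of a turn 10.7, either way. A call with a gripper value outside its range is refused whole. "jaw" is the finger opening in m, from 0 to 0.0918, set as the call begins (left out, the last holds). The fingers move at their own pace and stop on an object; the grip force is fixed at half the most. Time passes only in rows, so rows that do not move let the fingers close. It gives the time, the measured TCP pose, the force, the opening and the grip force at its end, in the units of the state.
- bot.get_obs(): the state, without advancing time (a new reading comes with each control period).
- bot.capture(name): name is "scene" or "top" or "wrist"; returns the picture (420x560x3 uint8, blue, green, red); there is no depth.
- bot.camera_params(name): a dict with "fx", "fy", "cx", "cy" (pixels), "R" (3x3) and "t" (3): a world point X has camera coordinates R X + t. Camera axes: x right, y down, z forward; pixel columns grow to the right and rows downward; lengths in mm; the calibration is good to about 2 mm. A picture is of the moment at which its call begins: read the wrist's pose just before it. camera_params takes no time and is no camera call; for the wrist camera it gives the pose at the moment of the call.
- bot.close_job(): hands the job in; it is judged then, once.
Trained networks look in the newest picture that a camera, given by its name, has taken for a name from the list of things; names that differ only in an ending like _2 or _b are one class to them, and where a whole thing is asked for, a point or a joint stands for the part that bears it (a point fixed in the world has none). Each returns a list of dicts, best first, with "confidence" (0 to 1); they miss things now and then, are a little off and sometimes report something else, mostly with a low value. They report only what shows in the picture. A call takes as long as a camera call.
- bot.find_in(camera, label): "bbox" ([centre column, centre row, width, height] in pixels, round what is visible of it).
- bot.masks_of(camera, label): "pixels" (420x560 bool, what is visible of it) and "bbox" ([centre column, centre row, width, height] in pixels, round what is visible of it).
The state is a dict: "time": time; "joint_positions": joint angles; "dq": joint speeds; "tau": joint torques, N m; "tool_pos": TCP position; "tcp_rot": TCP orientation; "contact_force": force on the tool from outside, world axes, zero at the start; "moment": the same for the moment, N m; "grip_width": finger opening in mm; "finger_force": force on a finger pad.
Only numpy, scipy, OpenCV 4.12 (cv2) and the standard library are available. Lean on these libraries where they do the work, as an engineer would, in place of code of your own. Each camera call takes 0.05 s, during which the arm holds its last target. There are 200 camera calls.

### The job

Build up the bearing stack on the upright spindle, from the bottom: the large ball bearing first, then the plain distance ring, then the small ball bearing, and last the stepped flinger, all the same way up as they lie now. Lower each part over the spindle until it sits fully home on what is beneath it, without letting it drop, and leave the micrometer and the hex key lying where they are.

Things in the scene. Friction and masses are not known exactly. Their poses are not given: they have to be found in the camera images.
- spindle: Bright steel stepped spindle upright on a fixed round grey foot, 96 mm across, 14 mm high (screw heads to 18.5 mm, boss 62 mm across to 22 mm). Origin: centre of the foot's underside, on the mat; z up the spindle. Above the foot: shoulder 40 mm across up to 44 mm over the origin; lower seat 28 mm across, 44 to 71 mm; upper seat 23 mm, 71 to 83 mm; threaded end 18 mm, 83 to 95 mm.
- spindle_seat (a point): Point on the spindle's axis at the top of the 40 mm shoulder, 44 mm above the origin of spindle: the underside of the large bearing comes to rest here. The ends of the lower seat, upper seat and threaded end have chamfers 2 to 4 mm high as lead-ins. All loose parts lie on the same rubber mat as the foot, their origins level with the spindle's.
- large_bearing: Loose open ball bearing, bright steel with a brass cage, the widest of the four parts: 62 mm outside, bore 30.4 mm, 16 mm high, about 0.19 kg, lying flat. Origin: centre of its underside; z along its axis, up. Solid over its height for gripping; turning about its axis does not matter.
- distance_ring: Loose plain smooth steel ring with a thin wall: 40 mm outside, bore 30.4 mm, 12 mm high, about 0.06 kg, lying flat. Origin: centre of its underside; z along its axis, up. Fits the lower seat above the large bearing; at home its underside is 60 mm above the spindle's origin.
- small_bearing: Loose open ball bearing, bright steel with a brass cage, the smaller of the two: 47 mm outside, bore 25.2 mm, 12 mm high, about 0.08 kg, lying flat. Origin: centre of its underside; z along its axis, up. Fits the upper seat; at home on the distance ring its underside is 72 mm above the spindle's origin.
- flinger: Loose stepped collar of darker steel: a round flange 54 mm across and 4 mm thick at the bottom, on it a hub 34 mm across up to 8 mm, bore 20.2 mm, about 0.07 kg, lying flange down. Origin: centre of its underside; z along its axis, up. Fits the threaded end; at home on the small bearing its underside is 84 mm above the spindle's origin, and the threaded end stands 3 mm out of it.
- micrometer: Loose outside micrometer lying flat on the mat among the parts, 48 x 130 x 12 mm, the long side along its own y, which lies roughly along world y. Origin: centre of its underside. To be left alone.
- hex_key: Loose black hex key lying flat on the mat between micrometer and spindle, 28 x 72 x 7 mm, the long side along its own y, which lies roughly along world x. Origin: centre of its underside. To be left alone.

How it is judged (in metres and radians):
On the way, in this order (a step that is already met when the one before it is completed fails the run):
1. the large bearing sits home on the spindle's shoulder (z of large_bearing in the frame of spindle between 0.0415 and 0.0465 m and horizontal distance between large_bearing and spindle_seat below 0.004 m and angle between large_bearing's own z axis and vertical below 0.08 rad), for 0.2 s.
2. the distance ring sits on the large bearing (z of distance_ring in the frame of spindle between 0.0575 and 0.0625 m and horizontal distance between distance_ring and spindle_seat below 0.004 m and angle between distance_ring's own z axis and vertical below 0.08 rad), for 0.2 s.
3. the small bearing sits on the distance ring (z of small_bearing in the frame of spindle between 0.0695 and 0.0745 m and horizontal distance between small_bearing and spindle_seat below 0.004 m and angle between small_bearing's own z axis and vertical below 0.08 rad), for 0.2 s.
4. the flinger sits on the small bearing (z of flinger in the frame of spindle between 0.0815 and 0.0865 m and horizontal distance between flinger and spindle_seat below 0.004 m and angle between flinger's own z axis and vertical below 0.08 rad), for 0.2 s.
At the end, for the whole second after the job is handed in: All four parts are on the spindle, released and at rest: undersides 44 mm (large bearing), 60 mm (distance ring), 72 mm (small bearing) and 84 mm (flinger) above the spindle's origin, each within 2.5 mm, centred within 4 mm and level within 0.08 rad (all of step 1 and all of step 2 and all of step 3 and all of step 4 and linear speed of each of large_bearing, distance_ring, small_bearing, flinger below 0.02 m/s); the robot touches nothing.
It fails at once if a part is dropped: it falls free of the fingers faster than 0.6 m/s (a fall of about 18 mm) ((contact force between the fingers and large_bearing below 0.05 N and linear speed of large_bearing above 0.6 m/s) or (contact force between the fingers and distance_ring below 0.05 N and linear speed of distance_ring above 0.6 m/s) or (contact force between the fingers and small_bearing below 0.05 N and linear speed of small_bearing above 0.6 m/s) or (contact force between the fingers and flinger below 0.05 N and linear speed of flinger above 0.6 m/s)).
It fails at once if the micrometer or the hex key is moved by more than 15 mm (distance of any of micrometer, hex_key from where it was at the start of the episode above 0.015 m).
It also fails if it takes over 96 s, if anything falls off the work surface, if the arm or the gripper's body presses on something with over 40 N, if the wrist force passes 120 N, or if a joint passes its speed limit or range.

## Working session

There is one attempt and no reset: what is moved stays moved. The work goes in short steps, Python scripts to look and compute and a tool call to move; the robot and the scene stay as the last step left them, time stands still between calls to the robot, and variables do not carry over. Pictures are saved under pics/ and viewed, at most 14 in all, crops included, and the job is handed in when it is done.

Besides the shell and the picture viewer there is one more tool, called after "Emit:" as name([rows], argument=value, ...), one row to a line, values as JSON. jog_arm: Moves the arm, as the interface text tells. Its arguments: {"type":"object","properties":{"dp":{"type":"array"},"twist":{"type":"array"},"jaw":{"type":"number"}},"required":["dp","twist"]}

```bash
ls; mkdir -p pics; cat > h.py <<'E'
import numpy as np, cv2
from plant import bot
L=['spindle','large_bearing','distance_ring','small_bearing','flinger','micrometer','hex_key']
def ray(cam,u,v,z,P=None):
    P=P or bot.camera_params(cam); R=np.array(P['R']); t=np.array(P['t']).ravel()
    c=-R.T@t; d=R.T@np.array([(u-P['cx'])/P['fx'],(v-P['cy'])/P['fy'],1])
    return c+d*(z-c[2])/d[2]
def proj(X,P):
    R=np.array(P['R']); t=np.array(P['t']).ravel(); p=R@np.array(X)+t
    return np.array([P['fx']*p[0]/p[2]+P['cx'],P['fy']*p[1]/p[2]+P['cy']])
E
python3 - <<'E'
from h import *
o=bot.get_obs(); print({k:np.round(v,3).tolist() for k,v in o.items()})
for c in ['top','scene']:
    im=bot.capture(c); cv2.imwrite(f'pics/{c}0.png',im)
    P=bot.camera_params(c);print(c,np.round(-np.array(P['R']).T@np.array(P['t']).ravel()),P['fx'])
    for l in L:
        for r in bot.find_in(c,l)[:2]:
            b=r['bbox']; print(l,round(r['confidence'],2),np.round(b),np.round(ray(c,b[0],b[1],8 if l!='spindle' else 40)))
E
```

```text
pics
{'time': 0.0, 'joint_positions': [-1.491, 0.343, 1.525, 0.0, 1.275, -0.146], 'dq': [0.002, 0.001, 0.0, 0.0, -0.0, 0.001], 'tau': [0.002, -43.123, -24.423, 0.072, 0.056, -0.0], 'tool_pos': [117.548, -511.241, 226.033], 'tcp_rot': [-3.14, -0.0, 0.226], 'contact_force': [1.158, 0.197, 0.488], 'moment': [0.005, -0.028, 0.076], 'finger_force': 0.0, 'grip_width': 91.645}
top [421. -75. 896.] 430.80227117257925
spindle 0.59 [211. 247.  48.  44.] [503.  70.  40.]
large_bearing 0.93 [289. 267.  32.  30.] [462. -85.   8.]
distance_ring 0.72 [338. 177.  15.  14.] [ 650. -194.    8.]
small_bearing 0.86 [287. 179.  21.  25.] [648. -86.   8.]
flinger 0.86 [341. 263.  24.  26.] [ 469. -191.    8.]
micrometer 0.81 [313. 222.  57.  27.] [ 553. -137.    8.]
hex_key 0.45 [270. 220.  16.  32.] [560. -47.   8.]
scene [ 243. -688.  540.] 535.0379847092098
spindle 0.88 [220. 186.  56.  60.] [504.  68.  40.]
large_bearing 0.85 [229. 258.  40.  32.] [461. -85.   8.]
distance_ring 0.79 [373. 265.  25.  19.] [ 654. -190.    8.]
small_bearing 0.58 [333. 226.  31.  20.] [649. -80.   8.]
flinger 0.82 [260. 300.  37.  29.] [ 466. -189.    8.]
micrometer 0.77 [297. 262.  58.  53.] [ 551. -137.    8.]
hex_key 0.8 [274. 227.  34.  22.] [557. -41.   8.]
```

View pics/top0.png

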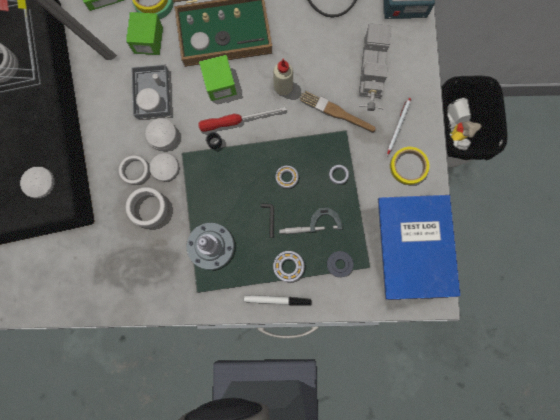

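View pics/scene0.png

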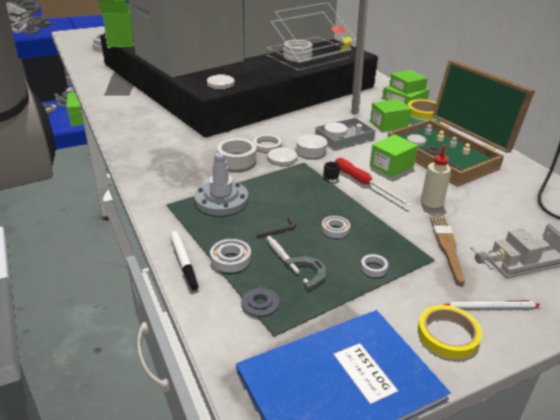

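The pictures agree with the networks. In the top view the spindle is at (211,247), large bearing (289,267), ring (338,177), small bearing (287,179) and flinger (341,263). The micrometer is at (313,222) and the hex key at (270,220).

Emit:
jog_arm([
  [0.034,-0.044,0],
  [0.034,-0.044,0],
  [0.034,-0.044,0],
  [0.034,-0.044,0],
  [0.034,-0.044,0],
  [0.034,-0.044,0],
  [0.034,-0.044,0],
  [0.034,-0.044,0],
  [0.034,-0.044,0],
  [0.0,0.0,0],
], twist=[6.5,6.45,0,0,0,0,0,0,0,0])

```text
time: 2.05
tool_pos: [409.3, -102.8, 226.8]
tcp_rot: [-3.141, -0.001, 0.006]
contact_force: [0.1, -0.2, -0.3]
grip_width: 91.6
finger_force: 0.0
```

```bash
python3 - <<'E'
from h import *
P=bot.camera_params('wrist');o=bot.get_obs();print(o['time'],o['tool_pos'],o['tcp_rot'])
print(np.round(-np.array(P['R']).T@np.array(P['t']).ravel(),1),P['fx'],P['cx'],P['cy'],np.round(P['R'],3).tolist())
im=bot.capture('wrist');cv2.imwrite('pics/w0.png',im)
for l in L[:5]:
  for r in bot.masks_of('wrist',l)[:1]:
    b=r['bbox'];print(l,round(r['confidence'],2),np.round(b,1),np.round(ray('wrist',b[0],b[1],18,P)))
E
```

```text
2.05 [ 409.31222419 -102.81128454  226.75720097] [-3.14124496e+00 -7.02570155e-04  5.76737439e-03]
[ 482.7 -103.3  383.9] 313.67735655740876 276.01700512994705 209.08770986722314 [[0.006, -1.0, -0.0], [-0.963, -0.005, 0.271], [-0.271, -0.002, -0.963]]
spindle 0.57 [110.   95.   96.8  87.9] [509.  79.  18.]
large_bearing 0.8 [260.6 135.9  55.5  55.1] [466. -86.  18.]
flinger 0.68 [349.5 135.9  45.8  47.9] [ 467. -187.   18.]
```

View pics/w0.png

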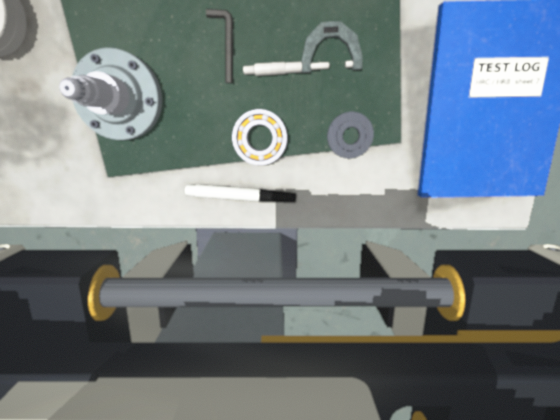

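The large bearing shows at (260,136), the spindle at (110,95) and the flinger at (350,136). The fingers frame rows 240–330, so the wrist view is usable. I'll fit model silhouettes to the masks.

```bash
cat >> h.py <<'E'
from scipy.optimize import least_squares
Z0=2.0
CYL={'large_bearing':[(31,0),(31,16)],'distance_ring':[(20,0),(20,12)],'small_bearing':[(23.5,0),(23.5,12)],
 'flinger':[(27,0),(27,4),(17,8)],'spindle':[(48,0),(48,14),(31,22),(20,44),(14,71),(11.5,83),(9,92),(7,95)]}
A=np.linspace(0,2*np.pi,60,endpoint=False)
def circ(x,y,z,r,P): return np.array([proj((x+r*np.cos(a),y+r*np.sin(a),z),P) for a in A])
def sil(l,x,y,P):
    c=[circ(x,y,Z0+h,r,P) for r,h in CYL[l]]
    m=np.zeros((1680,2240),np.uint8)
    for a,b in zip(c[:-1],c[1:]): cv2.fillConvexPoly(m,np.round(cv2.convexHull(np.vstack([a,b]).astype(np.float32))*4).astype(np.int32),1)
    return m
def fit(l,r,P,x0):
    # centroid match of the outline (holes filled) of mask and model
    c,_=cv2.findContours(r['pixels'].astype(np.uint8),cv2.RETR_EXTERNAL,cv2.CHAIN_APPROX_NONE)
    c=max(c,key=cv2.contourArea); m=np.zeros((420,560),np.uint8); cv2.drawContours(m,[c],-1,1,-1)
    M=cv2.moments(m,True); u=np.array([M['m10'],M['m01']])/M['m00']
    x=np.array(x0[:2],float)
    for _ in range(4):
        S=cv2.moments(sil(l,*x,P),True); s=np.array([S['m10'],S['m01']])/S['m00']/4-.375
        d=(u-s); J=np.array([(proj((x[0]+1,x[1],Z0+8),P)-proj((*x,Z0+8),P)),(proj((x[0],x[1]+1,Z0+8),P)-proj((*x,Z0+8),P))]).T
        x=x+np.linalg.solve(J,d)
    a=cv2.resize(sil(l,*x,P),(560,420),interpolation=cv2.INTER_AREA)
    return x,round((a&m).sum()/(a|m).sum(),3)
def look(names,tag=None,cam='wrist'):
    P=bot.camera_params(cam);o=bot.get_obs();im=bot.capture(cam);out={}
    if tag: cv2.imwrite(f'pics/{tag}.png',im)
    for l in names:
        R=bot.masks_of(cam,l)
        if not R: print(l,'none');continue
        r=R[0];b=r['bbox'];x,q=fit(l,r,P,ray(cam,b[0],b[1],Z0+8,P)); print(cam,l,round(r['confidence'],2),'xy',np.round(x,1),'iou',q); out[l]=x
    o=bot.get_obs();print('t',round(o['time'],2),'tcp',np.round(o['tool_pos'],1),'rot',np.round(o['tcp_rot'],4),'F',np.round(o['contact_force'],1),'w',round(o['grip_width'],1))
    return out,im,P
E
python3 - <<'E'
from h import *
look(['large_bearing','spindle','flinger'])
look(L[:5],cam='top')
E
```

```text
wrist large_bearing 0.8 xy [463.3 -85.1] iou 0.977
wrist spindle 0.93 xy [508.6  75.3] iou 0.981
flinger none
t 2.55 tcp [ 407.5 -106.4  226.8] rot [ 3.1414e+00 -1.0000e-04 -1.8000e-03] F [-0.1 -0.6  0.3] w 91.9
top spindle 0.63 xy [508.2  76.4] iou 0.981
large_bearing none
top distance_ring 0.45 xy [ 652.9 -195.7] iou 0.4
top small_bearing 0.6 xy [652.5 -84.3] iou 0.934
flinger none
t 2.85 tcp [ 407.7 -105.8  226.7] rot [ 3.1415e+00 -0.0000e+00 -3.0000e-04] F [ 0.2  1.1 -0.1] w 92.2
```

Emit:
jog_arm([
  [0.028,-0.01,0],
  [0.0277,-0.01,0],
  [0,0,0.04],
  [0,0,0.05],
  [0,0,0.05],
  [0,0,0.04],
  [0,0,0.02],
  [0,0,0.013],
  [0,0,0],
  [0,0,0],
], twist=[0,0,0,0,0,0,0,0,0,0])

```text
time: 4.1
tool_pos: [464.1, -86.0, 14.5]
tcp_rot: [3.141, -0.002, -0.0]
contact_force: [0.6, -0.0, 0.1]
grip_width: 91.9
finger_force: 0.0
```

```bash
python3 - <<'E'
from h import *
P=bot.camera_params('wrist');im=bot.capture('wrist')
print(np.round(bot.get_obs()['tool_pos'],1))
o=circ(463.3,-85.1,18,31,P);i=circ(463.3,-85.1,18,15.2,P)
b=cv2.resize(im[:, 60:500],None,fx=1.5,fy=1.5)
for q in (o,i): cv2.polylines(b,[np.int32((q-[60,0])*1.5)],True,(0,0,255),1)
cv2.imwrite('pics/w1.png',b[150:600])
E
```

```text
[464.2 -86.   14.6]
```

View pics/w1.png

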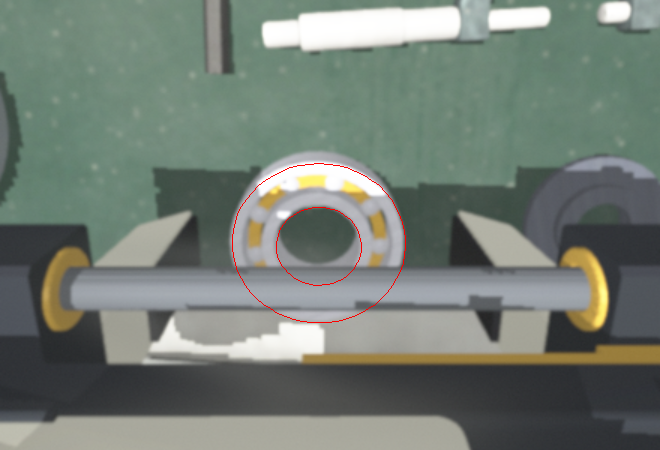

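The bearing lies within about 1 mm of the projected circle, with its bore at crop (318,240). I'll lower and feel for the mat.

Emit:
jog_arm([
  [0,0,0.004],
  [0,0,0.002],
  [0,0,0.002],
  [0,0,0.001],
  [0,0,0],
  [0,0,0],
], twist=[0,0,0,0,0,0])

```text
time: 4.9
tool_pos: [463.5, -85.7, 4.7]
tcp_rot: [3.141, -0.0, -0.0]
contact_force: [0.0, 0.1, 0.7]
grip_width: 92.0
finger_force: 0.0
```

Emit:
jog_arm([
  [0,0,0],
  [0,0,0],
  [0,0,0],
  [0,0,0],
  [0,0,0],
  [0,0,0],
], twist=[0,0,0,0,0,0], jaw=0.05)

```text
time: 5.65
tool_pos: [463.4, -85.6, 4.7]
tcp_rot: [-3.142, 0.0, -0.0]
contact_force: [0.7, 1.7, 1.6]
grip_width: 60.9
finger_force: 30.0
```

Emit:
jog_arm([
  [0,0,-0.02],
  [0,0,-0.04],
  [0,0,-0.045],
  [0,0,-0.04],
  [-0.007,-0.04,0],
  [-0.007,-0.04,0],
  [-0.007,-0.04,0],
  [-0.007,-0.04,0],
  [0,0,0],
  [0,0,0],
], twist=[0,0,0,0,0,0,0,0,0,0])

```text
time: 6.9
tool_pos: [435.5, 74.0, 149.6]
tcp_rot: [3.141, 0.0, 0.0]
contact_force: [-0.1, -0.4, -1.3]
grip_width: 60.6
finger_force: 30.0
```

```bash
python3 - <<'E'
from h import *
out,im,P=look(['spindle','large_bearing'])
x=out['spindle']
b=cv2.resize(im[:,80:480],None,fx=1.9,fy=1.9)[:600]
for r,h in [(48,14),(20,44),(14,69),(11.5,80),(9,92)]: cv2.polylines(b,[np.int32((circ(*x,Z0+h,r,P)-[80,0])*1.9)],True,(0,0,255),1)
cv2.imwrite('pics/w2.png',b)
E
```

```text
wrist spindle 0.68 xy [508.3  75.2] iou 0.988
wrist large_bearing 0.65 xy [390.5  72.1] iou 0.286
t 7.05 tcp [435.7  73.4 149.6] rot [ 3.1413e+00  1.0000e-04 -1.6000e-03] F [-0.1  0.  -2.1] w 60.6
```

View pics/w2.png

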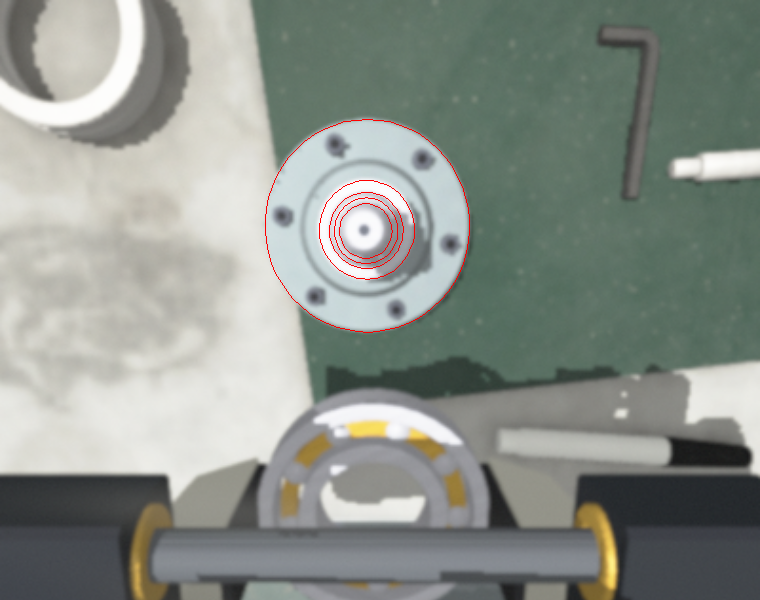

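The foot, at crop (367,226), fits very well. The shaft tip at (364,230) is about 1 mm off in y, so I'll compare it with the held bearing seen in the same picture.

```bash
cat >> h.py <<'E'
def tip(im,P,x,h=95,r=9.5):
    # subpixel centre of the dark centre hole at the spindle tip
    p=proj((*x,Z0+h),P); u,v=np.round(p).astype(int); g=cv2.GaussianBlur(cv2.cvtColor(im,cv2.COLOR_BGR2GRAY),(0,0),.7).astype(float)
    w=g[v-6:v+7,u-6:u+7]; m=np.clip(w.max()*0.85-w,0,None); m[np.hypot(*np.mgrid[-6:7,-6:7])>5]=0
    yy,xx=np.mgrid[v-6:v+7,u-6:u+7]; c=np.array([(m*xx).sum(),(m*yy).sum()])/m.sum(); return c,p
def held(l,P,im,low,dx0=0,cam='wrist'):
    # extremes of held part's mask above the rod against the model at the tcp; low = tcp height over underside
    r=bot.masks_of(cam,l)[0]; m=r['pixels'].copy(); m[278:]=0
    ys,xs=np.nonzero(m); o=bot.get_obs(); T=np.array(o['tool_pos'])
    obs=np.array([xs.min()-.5,xs.max()+.5,ys.min()-.5])
    def mod(p):
        q=np.vstack([circ(T[0]+p[0],T[1]+p[1],T[2]-low+h,rr,P) for rr,h in CYL[l]]); 
        k=q[q[:,1]<278]; return np.array([k[:,0].min(),k[:,0].max(),q[:,1].min()])
    s=least_squares(lambda p:mod(p)-obs,[dx0,0],diff_step=1e-2,x_scale=1); return s.x,s.fun,r['confidence']
E
python3 - <<'E'
from h import *
P=bot.camera_params('wrist');im=bot.capture('wrist')
print(tip(im,P,(508.3,75.2)))
c,_=tip(im,P,(508.3,75.2));print('tip xy',ray('wrist',*c,Z0+95,P))
print(held('large_bearing',P,im,2.7)); print(bot.get_obs()['tool_pos'])
E
```

```text
(array([270.10657051, 121.02639517]), array([271.46674963, 122.08543117]))
tip xy [508.95832797  76.07168944  97.        ]
(array([-0.07763594, -1.55851385]), array([-0.89335751,  0.89865218,  0.10323939]), 0.72)
[435.67762962  73.49558238 149.59797967]
```

Emit:
jog_arm([
  [0.037,-0.002,0],
  [0.0361,-0.0018,0],
  [0,0,0.02],
  [0,0,0.02],
  [0,0,0.0046],
  [0,0,0],
  [0,0,0],
], twist=[0,0,0,0,0,0,0])

```text
time: 8.02
tool_pos: [509.2, 77.9, 105.9]
tcp_rot: [3.142, -0.002, -0.0]
contact_force: [0.4, 0.3, -1.2]
grip_width: 60.9
finger_force: 30.0
```

```bash
python3 - <<'E'
from h import *
P=bot.camera_params('wrist');im=bot.capture('wrist');T=bot.get_obs()['tool_pos'];print(T)
b=cv2.resize(im[180:340,180:380],None,fx=3.5,fy=3.5,interpolation=cv2.INTER_CUBIC)
for r,z,c in [(15.2,T[2]-2.7+16,(0,0,255)),(15.2,T[2]-2.7,(0,255,255)),(31,T[2]+13.3,(0,0,255))]: cv2.polylines(b,[np.int32((circ(T[0],T[1]-1.56,z,r,P)-[180,180])*3.5)],True,c,1)
cv2.imwrite('pics/w3.png',b)
E
```

```text
[509.14527317  77.9774645  105.93607359]
```

View pics/w3.png

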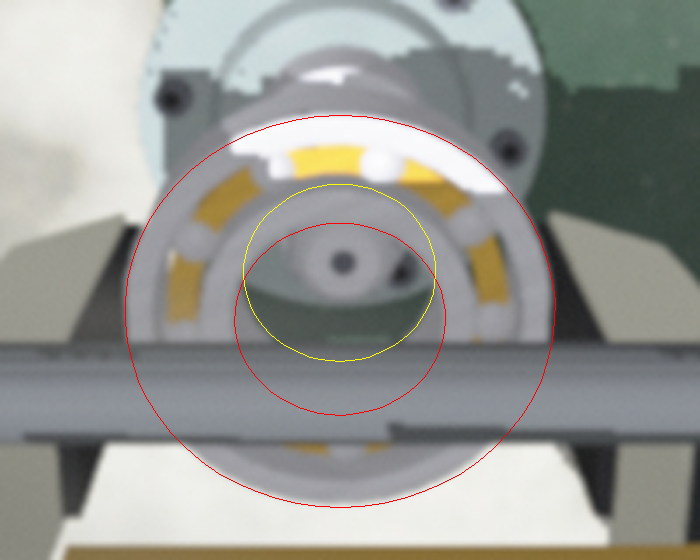

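The tip hole at crop (343,263) shows through the bore. Its predicted place is about (340,255), so I'll trim −0.8 mm in x and −0.4 mm in y and lower.

Emit:
jog_arm([
  [-0.0008,0.0004,0.004],
  [0,0,0.008],
  [0,0,0.008],
  [0,0,0.007],
  [0,0,0.003],
  [0,0,0.002],
  [0,0,0.002],
  [0,0,0.002],
  [0,0,0],
], twist=[0,0,0,0,0,0,0,0,0])

```text
time: 9.2
tool_pos: [507.8, 77.7, 69.0]
tcp_rot: [3.142, 0.0, -0.0]
contact_force: [0.5, 0.7, -2.8]
grip_width: 61.0
finger_force: 30.0
```

Emit:
jog_arm([
  [0,0,0.004],
  [0,0,0.005],
  [0,0,0.005],
  [0,0,0.003],
  [0,0,0.001],
  [0,0,0.001],
  [0,0,0.001],
  [0,0,0.0005],
  [0,0,0],
  [0,0,0],
], twist=[0,0,0,0,0,0,0,0,0,0])

```text
time: 10.45
tool_pos: [507.9, 77.7, 48.7]
tcp_rot: [3.142, -0.0, -0.0]
contact_force: [-2.1, -0.1, -0.2]
grip_width: 60.7
finger_force: 30.0
```

Emit:
jog_arm([
  [0,0,0.0005],
  [0,0,0.0005],
  [0,0,0],
], twist=[0,0,0])

```text
time: 10.82
tool_pos: [507.9, 77.6, 48.6]
tcp_rot: [3.141, -0.001, -0.0]
contact_force: [-3.1, -0.2, 9.7]
grip_width: 61.0
finger_force: 30.0
```

Emit:
jog_arm([
  [0,0,0],
  [0,0,0],
  [0,0,0],
  [0,0,-0.005],
  [0,0,-0.03],
  [0,0,-0.04],
  [0,0,-0.04],
  [0.014,0.054,0],
  [0.014,0.054,0],
], twist=[0,0,0,0,0,0,0,0,0], jaw=0.085)

```text
time: 11.95
tool_pos: [536.4, -31.1, 163.8]
tcp_rot: [3.141, -0.002, 0.002]
contact_force: [0.6, 0.6, -0.5]
grip_width: 85.1
finger_force: 0.0
```

```bash
python3 - <<'E'
from h import *
out,im,P=look(['spindle'],cam='scene');cv2.imwrite('pics/s1.png',cv2.resize(im[110:300,150:430],None,fx=2.5,fy=2.5))
E
```

```text
scene spindle 0.79 xy [498.7  51.3] iou 0.492
t 12.05 tcp [537.1 -34.9 163. ] rot [ 3.1396e+00 -1.9000e-03 -4.8000e-03] F [-1.1  0.5  0.3] w 85.0
```

View pics/s1.png

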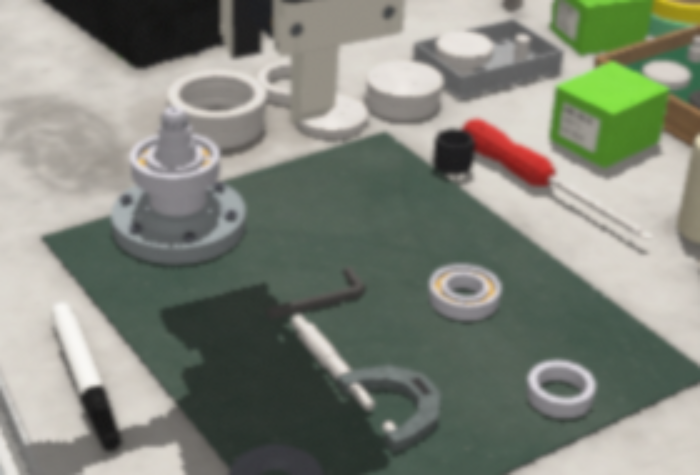

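Emit:
jog_arm([
  [0.014,0.054,0],
  [0.014,0.054,0],
  [0.014,0.055,0],
  [0,0,0],
  [0,0,0],
], twist=[0,0,0,0,0])

```text
time: 12.68
tool_pos: [577.4, -192.5, 162.3]
tcp_rot: [-3.141, 0.001, -0.0]
contact_force: [-0.5, 0.7, -0.3]
grip_width: 85.0
finger_force: 0.0
```

```bash
python3 - <<'E'
from h import *
out,im,P=look(['distance_ring','small_bearing'])
E
```

```text
wrist distance_ring 0.93 xy [ 654.9 -195.2] iou 0.989
wrist small_bearing 0.74 xy [651.9 -85. ] iou 0.983
t 12.82 tcp [ 577.6 -191.8  162.8] rot [-3.1414e+00  2.0000e-04  1.5000e-03] F [-0.8  1.1  0. ] w 85.1
```

The scene view shows the large bearing seated level on the shoulder at crop (175,160), with the ring at (562,388). Next, the ring.

Emit:
jog_arm([
  [0.039,0.001,0],
  [0.0383,0.0007,0.02],
  [0,0,0.04],
  [0,0,0.04],
  [0,0,0.035],
  [0,0,0.015],
  [0,0,0.004],
  [0,0,0.003],
  [0,0,0],
  [0,0,0],
], twist=[0,0,0,0,0,0,0,0,0,0])

```text
time: 14.08
tool_pos: [655.5, -195.3, 6.6]
tcp_rot: [3.141, -0.001, -0.0]
contact_force: [0.7, 0.6, 0.2]
grip_width: 85.1
finger_force: 0.0
```

Emit:
jog_arm([
  [-0.0007,-0.0016,0.0016],
  [0,0,0],
  [0,0,0],
], twist=[0,0,0])

```text
time: 14.45
tool_pos: [654.3, -193.5, 4.0]
tcp_rot: [3.142, 0.0, -0.0]
contact_force: [-0.1, 0.2, -0.9]
grip_width: 85.0
finger_force: 0.0
```

Emit:
jog_arm([
  [0,0,0],
  [0,0,0],
  [0,0,0],
  [0,0,0],
  [0,0,0],
  [0,0,0],
], twist=[0,0,0,0,0,0], jaw=0.03)

```text
time: 15.2
tool_pos: [654.3, -193.5, 4.0]
tcp_rot: [3.141, 0.0, -0.0]
contact_force: [-0.0, -0.0, -0.4]
grip_width: 38.7
finger_force: 30.0
```

Emit:
jog_arm([
  [0,0,-0.03],
  [0,0,-0.045],
  [0,0,-0.045],
  [-0.0245,-0.0452,0],
  [-0.0245,-0.0452,0],
  [-0.0245,-0.0452,0],
  [-0.0245,-0.0452,0],
  [-0.0245,-0.0452,0],
  [-0.0242,-0.0451,0],
  [0,0,0],
], twist=[0,0,0,0,0,0,0,0,0,0])

```text
time: 16.45
tool_pos: [505.8, 80.3, 124.2]
tcp_rot: [-3.141, 0.001, 0.004]
contact_force: [0.7, 0.7, -0.2]
grip_width: 38.8
finger_force: 30.0
```

Emit:
jog_arm([
  [0,0,0.01],
  [0,0,0.007],
  [0,0,0],
  [0,0,0],
], twist=[0,0,0,0])

```text
time: 16.95
tool_pos: [508.0, 77.1, 106.8]
tcp_rot: [3.141, 0.0, -0.001]
contact_force: [0.2, -0.1, 0.9]
grip_width: 38.7
finger_force: 30.0
```

```bash
cat >> h.py <<'E'
def through(R,r,hgt,low,name,bias=-1.56):
    # picture through the bore of the held part; low = tcp z minus underside z; returns predicted tip place
    P=bot.camera_params('wrist');im=bot.capture('wrist');T=bot.get_obs()['tool_pos']; x,y=T[0],T[1]+bias; zb=T[2]-low
    b=cv2.resize(im[180:340,180:380],None,fx=3.5,fy=3.5,interpolation=cv2.INTER_CUBIC); f=lambda p:np.int32((p-[180,180])*3.5)
    for rr,z,c in [(r,zb+hgt,(0,0,255)),(r,zb,(0,255,255)),(R,zb+hgt,(0,0,255))]: cv2.polylines(b,[f(circ(x,y,z,rr,P))],True,c,1)
    t=proj((x,y,Z0+95),P); cv2.drawMarker(b,tuple(int(i) for i in f(t)),(0,255,0),0,14)
    cv2.imwrite(f'pics/{name}.png',b); print(np.round(T,1),'gap',zb-Z0-95,'tip pred',f(t),'px/mm',np.round((proj((x+1,y+1,Z0+95),P)-t)*3.5,2))
E
python3 -c "
from h import *
through(20,15.2,12,4.0-Z0,'r1')"
```

```text
[508.1  77.2 107. ] gap 7.991821950985326 tip pred [339 255] px/mm [-6.09 -5.62]
```

View pics/r1.png

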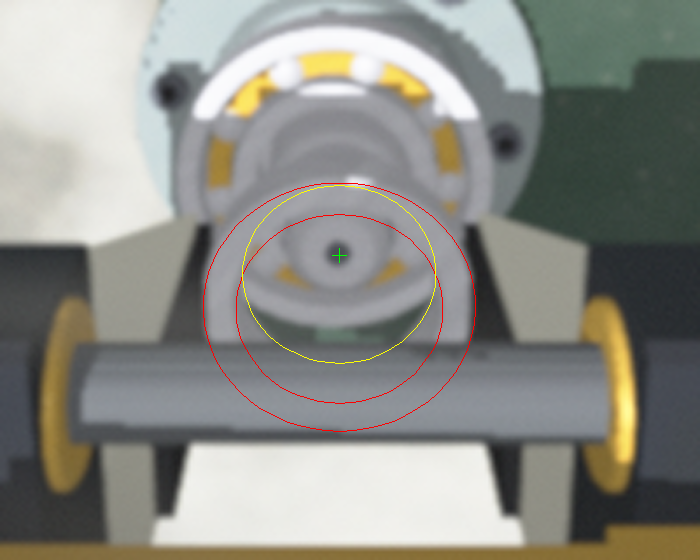

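The tip hole sits exactly on the prediction at crop (339,254). Lowering the ring now.

Emit:
jog_arm([
  [0,0,0.007],
  [0,0,0.01],
  [0,0,0.01],
  [0,0,0.004],
  [0,0,0.002],
  [0,0,0.002],
  [0,0,0.003],
  [0,0,0.003],
  [0,0,0.001],
  [0,0,0],
], twist=[0,0,0,0,0,0,0,0,0,0])

```text
time: 18.25
tool_pos: [507.7, 77.7, 64.9]
tcp_rot: [3.142, 0.0, -0.0]
contact_force: [-0.3, -0.3, -0.5]
grip_width: 38.4
finger_force: 30.0
```

Emit:
jog_arm([
  [0,0,0.0005],
  [0,0,0.0005],
  [0,0,0],
], twist=[0,0,0])

```text
time: 18.62
tool_pos: [507.7, 77.6, 64.0]
tcp_rot: [3.141, -0.0, -0.0]
contact_force: [-0.3, -0.0, -0.4]
grip_width: 38.6
finger_force: 30.0
```

Emit:
jog_arm([
  [0,0,0.0005],
  [0,0,0.0005],
  [0,0,0],
], twist=[0,0,0])

```text
time: 19.0
tool_pos: [507.8, 77.7, 63.9]
tcp_rot: [3.141, -0.001, -0.0]
contact_force: [-2.9, -0.7, 8.5]
grip_width: 38.6
finger_force: 30.0
```

Emit:
jog_arm([
  [0,0,0],
  [0,0,0],
  [0,0,0],
  [0,0,-0.005],
  [0,0,-0.045],
  [0,0,-0.04],
  [0.036,0.04,0],
  [0.036,0.04,0],
  [0.036,0.04,0],
  [0.036,0.041,0],
], twist=[0,0,0,0,0,0,0,0,0,0], jaw=0.085)

```text
time: 20.25
tool_pos: [652.5, -84.6, 152.9]
tcp_rot: [-3.141, 0.0, -0.0]
contact_force: [-0.2, -0.0, -0.2]
grip_width: 84.9
finger_force: 0.0
```

Emit:
jog_arm([
  [0,0,0.03],
  [0,0,0.04],
  [0,0,0.04],
  [0,0,0.025],
  [0,0,0.006],
  [0,0,0],
  [0,0,0],
], twist=[0,0,0,0,0,0,0])

```text
time: 21.12
tool_pos: [652.6, -83.6, 13.6]
tcp_rot: [3.141, -0.002, -0.0]
contact_force: [0.1, 0.3, -0.0]
grip_width: 85.1
finger_force: 0.0
```

Emit:
jog_arm([
  [-0.0005,0,0.004],
  [0,0,0.003],
  [0,0,0.0016],
  [0,0,0],
  [0,0,0],
], twist=[0,0,0,0,0])

```text
time: 21.75
tool_pos: [651.2, -83.4, 3.7]
tcp_rot: [3.141, -0.0, -0.0]
contact_force: [-1.4, 0.9, 4.1]
grip_width: 85.4
finger_force: 1.6
```

Emit:
jog_arm([
  [0,0,0],
  [0,0,0],
  [0,0,0],
  [0,0,0],
  [0,0,0],
  [0,0,0],
], twist=[0,0,0,0,0,0], jaw=0.037)

```text
time: 22.5
tool_pos: [651.4, -83.4, 3.6]
tcp_rot: [3.141, -0.001, -0.0]
contact_force: [-0.5, -0.3, 4.5]
grip_width: 45.4
finger_force: 30.5
```

Emit:
jog_arm([
  [0,0,-0.03],
  [0,0,-0.045],
  [0,0,-0.045],
  [-0.036,-0.0402,0],
  [-0.036,-0.0402,0],
  [-0.036,-0.0402,0],
  [-0.0357,-0.0404,0],
  [0,0,0.01],
  [0,0,0.005],
  [0,0,0],
], twist=[0,0,0,0,0,0,0,0,0,0])

```text
time: 23.75
tool_pos: [507.9, 76.7, 107.6]
tcp_rot: [3.141, 0.001, -0.001]
contact_force: [-0.1, 0.2, -0.3]
grip_width: 45.6
finger_force: 30.0
```

```bash
sed -i 's/^Z0=.*/Z0=3.6/' h.py; python3 -c "
from h import *
through(23.5,12.6,12,0,'b1')"
```

```text
[508.1  76.7 107.9] gap 9.288684546244667 tip pred [339 257] px/mm [-6.12 -5.64]
```

View pics/b1.png

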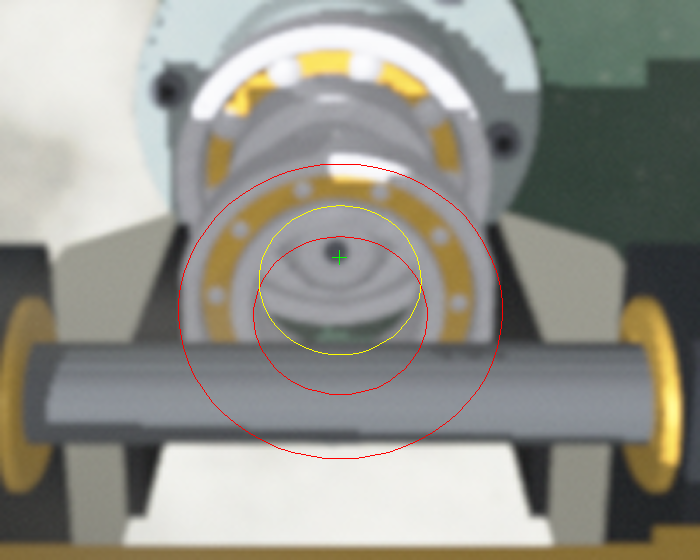

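The tip hole at crop (336,252) is within 1 mm of the prediction, inside the chamfer's capture range. Lowering.

Emit:
jog_arm([
  [0,0,0.008],
  [0,0,0.008],
  [0,0,0.003],
  [0,0,0.002],
  [0,0,0.002],
  [0,0,0.002],
  [0,0,0],
  [0,0,0],
], twist=[0,0,0,0,0,0,0,0])

```text
time: 24.8
tool_pos: [507.6, 77.7, 83.5]
tcp_rot: [3.141, -0.0, -0.0]
contact_force: [0.7, 0.1, -1.1]
grip_width: 45.2
finger_force: 30.0
```

Emit:
jog_arm([
  [0,0,0.002],
  [0,0,0.002],
  [0,0,0.0015],
  [0,0,0.001],
  [0,0,0.0008],
  [0,0,0.0006],
  [0,0,0.0005],
  [0,0,0],
], twist=[0,0,0,0,0,0,0,0])

```text
time: 25.8
tool_pos: [507.6, 77.7, 75.5]
tcp_rot: [3.141, -0.0, -0.0]
contact_force: [-1.7, -0.6, 4.6]
grip_width: 45.3
finger_force: 30.0
```

Emit:
jog_arm([
  [0,0,0],
  [0,0,0],
  [0,0,0],
  [0,0,-0.005],
  [0,0,-0.04],
  [0,0,-0.04],
  [-0.0225,0.0535,0],
  [-0.0225,0.0535,0],
  [-0.0225,0.0535,0],
  [-0.0225,0.0535,0],
], twist=[0,0,0,0,0,0,0,0,0,0], jaw=0.088)

```text
time: 27.05
tool_pos: [416.8, -137.9, 160.5]
tcp_rot: [3.141, -0.001, 0.0]
contact_force: [1.4, -0.6, -0.2]
grip_width: 87.6
finger_force: 0.0
```

Emit:
jog_arm([
  [-0.0225,0.0535,0],
  [0,0,0],
  [0,0,0],
  [0,0,0],
], twist=[0,0,0,0])

```text
time: 27.55
tool_pos: [395.4, -188.6, 160.1]
tcp_rot: [-3.141, -0.0, 0.002]
contact_force: [0.3, 1.5, 0.2]
grip_width: 88.0
finger_force: 0.0
```

```bash
python3 - <<'E'
from h import *
out,im,P=look(['flinger'])
im=bot.capture('scene');cv2.imwrite('pics/s2.png',cv2.resize(im[110:320,150:430],None,fx=2.5,fy=2.5))
E
```

```text
wrist flinger 0.88 xy [ 466.  -190.9] iou 0.972
t 27.65 tcp [ 395.4 -188.6  160. ] rot [-3.1415e+00 -0.0000e+00  2.2000e-03] F [ 0.6 -0.4  0.1] w 87.7
```

View pics/s2.png

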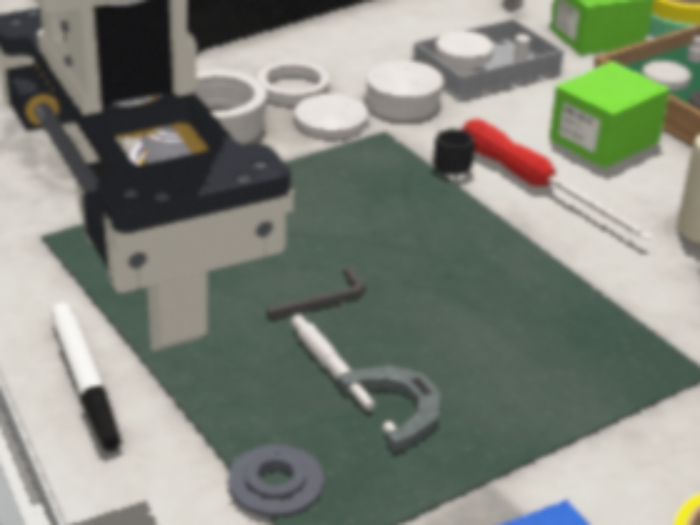

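The scene view shows the micrometer, hex key and flinger (crop (276,480)) undisturbed; the arm hides the stack.

Emit:
jog_arm([
  [0.035,0.0004,0],
  [0.0356,0.0004,0.02],
  [0,0,0.045],
  [0,0,0.045],
  [0,0,0.03],
  [0,0,0.008],
  [0,0,0.004],
  [0,0,0.002],
  [0,0,0],
  [0,0,0],
], twist=[0,0,0,0,0,0,0,0,0,0])

```text
time: 28.95
tool_pos: [465.9, -190.9, 6.7]
tcp_rot: [3.141, -0.001, -0.0]
contact_force: [0.1, -0.0, 0.2]
grip_width: 87.7
finger_force: 0.0
```

Emit:
jog_arm([
  [0,-0.0012,0.001],
  [0,0,0.001],
  [0,0,0.0006],
  [0,0,0],
  [0,0,0],
], twist=[0,0,0,0,0])

```text
time: 29.58
tool_pos: [465.5, -189.4, 3.6]
tcp_rot: [3.142, -0.0, -0.0]
contact_force: [-1.8, 0.9, 5.0]
grip_width: 88.2
finger_force: 2.2
```

Emit:
jog_arm([
  [0,0,0],
  [0,0,0],
  [0,0,0],
  [0,0,0],
  [0,0,0],
  [0,0,0],
], twist=[0,0,0,0,0,0], jaw=0.044)

```text
time: 30.32
tool_pos: [465.8, -189.6, 3.6]
tcp_rot: [3.141, -0.001, -0.0]
contact_force: [0.3, 1.1, 5.1]
grip_width: 52.5
finger_force: 30.4
```

Lift a little to test the hold.

Emit:
jog_arm([
  [0,0,-0.003],
  [0,0,-0.005],
  [0,0,-0.005],
  [0,0,0],
  [0,0,0],
], twist=[0,0,0,0,0])

```text
time: 30.95
tool_pos: [465.5, -189.4, 16.4]
tcp_rot: [3.142, 0.0, -0.0]
contact_force: [-0.5, 0.8, -0.9]
grip_width: 52.1
finger_force: 30.0
```

```bash
python3 -c "
from h import *
through(27,10.1,4,0,'f0')"
```

```text
[ 465.4 -189.4   16.3] gap -82.26414475474436 tip pred [343 703] px/mm [-11.94  -9.72]
```

View pics/f0.png

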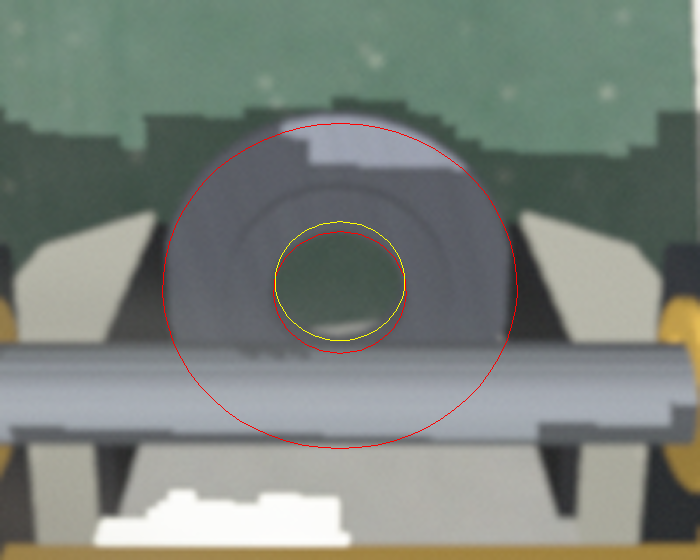

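The flinger is held level, with its bore at crop (340,282) where expected.

Emit:
jog_arm([
  [0,0,-0.03],
  [0,0,-0.045],
  [0,0,-0.035],
  [0.007,-0.0445,0],
  [0.007,-0.0445,0],
  [0.007,-0.0445,0],
  [0.007,-0.0445,0],
  [0.007,-0.0445,0],
  [0.0071,-0.0446,0],
  [0,0,0],
], twist=[0,0,0,0,0,0,0,0,0,0])

```text
time: 32.25
tool_pos: [507.6, 80.2, 126.1]
tcp_rot: [-3.141, 0.0, 0.004]
contact_force: [0.2, -0.4, -0.6]
grip_width: 51.9
finger_force: 30.0
```

Emit:
jog_arm([
  [0,0,0.012],
  [0,0,0.008],
  [0,0,0.003],
  [0,0,0],
  [0,0,0],
  [0,0,0],
], twist=[0,0,0,0,0,0])

```text
time: 33.0
tool_pos: [507.9, 77.6, 103.7]
tcp_rot: [3.141, -0.001, -0.0]
contact_force: [-0.4, -0.4, -1.4]
grip_width: 52.2
finger_force: 30.0
```

```bash
python3 -c "
from h import *
through(27,10.1,4,0,'f1')"
```

```text
[507.9  77.6 103.7] gap 5.050000045095572 tip pred [339 268] px/mm [-6.24 -5.75]
```

View pics/f1.png

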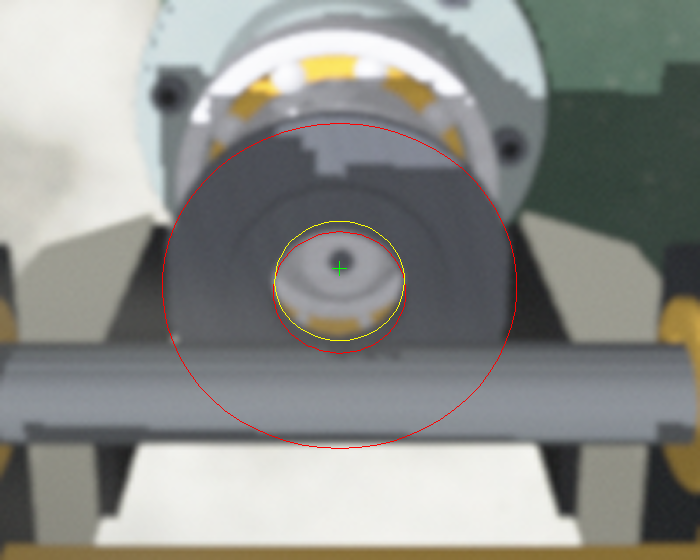

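The tip hole at crop (340,262) is nearly concentric with the bore, about 0.5 mm off in x, so I'll lower gently.

Emit:
jog_arm([
  [0,0,0.003],
  [0,0,0.0015],
  [0,0,0.001],
  [0,0,0.001],
  [0,0,0.001],
  [0,0,0.001],
  [0,0,0],
], twist=[0,0,0,0,0,0,0])

```text
time: 33.92
tool_pos: [507.7, 77.6, 94.8]
tcp_rot: [3.142, 0.0, -0.0]
contact_force: [-0.7, 0.7, -0.8]
grip_width: 52.3
finger_force: 30.0
```

Emit:
jog_arm([
  [0,0,0.0015],
  [0,0,0.0015],
  [0,0,0.0015],
  [0,0,0.001],
  [0,0,0.0008],
  [0,0,0.0006],
  [0,0,0.0005],
  [0,0,0],
], twist=[0,0,0,0,0,0,0,0])

```text
time: 34.92
tool_pos: [507.7, 77.6, 87.6]
tcp_rot: [3.141, -0.0, -0.0]
contact_force: [-0.3, -0.3, -0.4]
grip_width: 52.3
finger_force: 30.0
```

Emit:
jog_arm([
  [0,0,0.0005],
  [0,0,0.0004],
  [0,0,0],
], twist=[0,0,0])

```text
time: 35.3
tool_pos: [507.9, 77.7, 87.4]
tcp_rot: [3.141, -0.001, -0.0]
contact_force: [-1.9, 0.1, 6.9]
grip_width: 52.2
finger_force: 30.0
```

Home. I'll release, rise and back off.

Emit:
jog_arm([
  [0,0,0],
  [0,0,0],
  [0,0,0],
  [0,0,-0.005],
  [0,0,-0.03],
  [0,0,-0.04],
  [-0.03,0.03,0],
  [-0.03,0.04,0],
  [-0.02,0.04,0],
  [0,0,0],
], twist=[0,0,0,0,0,0,0,0,0,0], jaw=0.085)

```text
time: 36.55
tool_pos: [426.8, -34.1, 162.0]
tcp_rot: [3.141, -0.0, -0.004]
contact_force: [0.5, 1.0, 0.5]
grip_width: 85.3
finger_force: 0.0
```

```bash
python3 - <<'E'
from h import *
im=bot.capture('scene');w=bot.capture('wrist')
a=cv2.resize(im[120:260,140:300],(457,400),interpolation=cv2.INTER_CUBIC);b=cv2.resize(w[0:245,0:210],(343,400))
cv2.imwrite('pics/end.png',np.hstack([a,b]))
E
```

```text
(no output)
```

View pics/end.png

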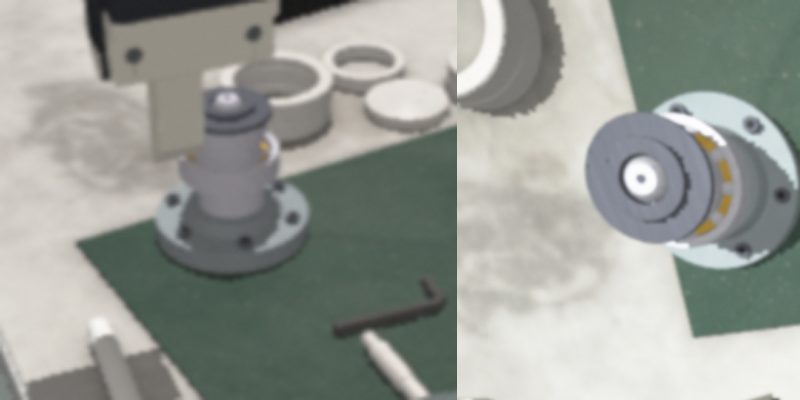

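The stack is complete and level, with the flinger at (237,108) on the left and the tip standing out of it at (642,178) on the right. The arm is clear.

```bash
python3 -c "
from h import *
print(bot.close_job())"
```

```text
the job is handed in; nothing more can be done
None
```

The large bearing, distance ring, small bearing and flinger are stacked level on the spindle, each lowered until it met resistance at its home height. The arm is clear, the micrometer and hex key were never touched, and the job was handed in at about 37 s; no verdict came back.

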